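# Inch the cog spin dryer by its bayonet lid

## Robot

A 6-joint arm with a two-finger parallel gripper is mounted at the origin on the work surface. World frame = base frame: x ahead of the robot, y to its left, z up, the work surface at z = 0. Lengths are in m, angles in rad, forces in N, time in s.
With the tool pointing down it reaches from about 0.25 to 0.775 m from the base axis. Payload 8.9 kg.
Tool frame: the origin (TCP) lies midway between the tips of the shut fingers; the grasp point (between the pads) lies 19 mm behind it; z points along the fingers, y is the line along which they close (so a half turn about z gives the same grasp; the last joint's range is limited). The gripper opens to 85 mm and grips with 20 to 120 N. Pads are 22 mm wide; open, the fingers measure 114 mm over their backs; the gripper's body (76 mm by 85 mm) begins 54 mm behind the grasp point. The pads swing forward as they close: fully open they stand 13 mm farther back than shut.
Start: joints at [1.068, 0.291, -0.153, 1.127, 0, 1.431], TCP at [0.187, 0.491, 0.231] pointing down, gripper open.
Joint ranges: [-2.52, 2.52], [-0.91, 1.74], [-1.3, 1.37], [-1.96, 2.02], [-1.52, 1.47], [-3.14, 3.14]. Speed limits (rad/s): [2.22, 2.22, 2.79, 3.14, 3.14, 3.14].

## Interface

Orientations are given as a rotation vector (axis times angle).
In Python, from plant import telemetry, imaging, ticket, models gives the robot as it stands. The module is installed in compiled form; this text tells all that it offers.
- The arm moves only by the shell command python3 -m crank 'ROWS'. ROWS is JSON, a list of rows, each a list of 7 numbers: the shift along the tool's x, y, z in m, then the turn, a rotation vector about the tool's x, y, z in degrees, then the opening in per cent of the stroke, from 0 (shut) to 100 (fully open). In form: [[x, y, z, rx, ry, rz, claw], ...]. A call has 1 to 10 rows; each row is the pose to reach, as a shift and turn from the pose commanded when the call began, along the tool's axes at that moment; what a row does not reach only later rows make up. A row lasts 1/12 s, in which the tool goes at most 41.7 mm and 7.16 degrees, less where a joint would pass 70% of its speed; a pose out of reach is approached as far as the arm can. A call with a gripper value outside its range is refused whole. The fingers move at their own pace and stop on an object; the grip force is fixed at half the most. Time passes only in rows, so rows that repeat a pose let the fingers close. It gives the time, the measured TCP pose, the force, the opening and the grip force at its end, in the units of the state.
- telemetry.read_state(): the state, without advancing time (a new reading comes with each control period).
- imaging.camera(name): name is "side" or "top" or "wrist"; returns (picture, depth): 384x512x3 uint8, red, green, blue; 384x512 float32, m along the optical axis (not along the pixel's ray), 0 where there is no reading.
- imaging.camera_params(name): a dict with "K" (3x3 intrinsics, pixels), "k1" (the pictures are not rectified: a ray, as slopes to the right and down, at radius r is drawn at 1 + k1 r^2 times it, then the intrinsics apply), "view" (4x4, takes a point from world to camera coordinates). Camera axes: x right, y down, z forward; pixel columns grow to the right and rows downward; lengths in m; the calibration is good to about 2 mm. A picture is of the moment at which its call begins: read the wrist's pose just before it. camera_params takes no time and is no camera call; for the wrist camera it gives the pose at the moment of the call.
- ticket.close_job(): hands the job in; it is judged then, once.
Trained networks look in the newest picture that a camera, given by its name, has taken for a name from the list of things; names that differ only in an ending like _2 or _b are one class to them, and where a whole thing is asked for, a point or a joint stands for the part that bears it (a point fixed in the world has none). Each returns a list of dicts, best first, with "score" (0 to 1); they miss things now and then, are a little off and sometimes report something else, mostly with a low value. They report only what shows in the picture. A call takes as long as a camera call. They do not tell look-alikes from the thing itself.
- models.spot_in(target, camera): "box" ([centre column, centre row, width, height] in pixels, round what is visible of it).
The state is a dict: "time": time; "joint_pos": joint angles; "qvel": joint speeds; "tau": joint torques, N m; "tcp_pos": TCP position; "ee_rot": TCP orientation; "contact_force": force on the tool from outside, world axes, zero at the start; "torque": the same for the moment, N m; "width": opening from 0.0 (shut) to 1.0 (fully open); "finger_force": force on a finger pad.
Only numpy, scipy, OpenCV 4.12 (cv2) and the standard library are available. Lean on these libraries where they do the work, as an engineer would, in place of code of your own. Each camera call takes 0.05 s, during which the arm holds its last target. There are 200 camera calls.

## Task

The two cogs in the little green spin dryer need inching round before they are spun dry: first push the dryer's drip drawer home until it seats at its detent, then set the orange bayonet lid into the collar and twist it clockwise against its return spring until its white line stands in the yellow band, half way to the lock. Do not let it click into the lock at the red mark; finish while still gripping the lid and holding it there in the yellow band. Leave the other things on the desk where they are.

Things in the scene. Friction and masses are not known exactly. Their poses are not given: they have to be found in the camera images.
- dryer: green spin dryer fixed to the desk: housing 190 x 180 mm (x, y), top at 90 mm, with an aluminium bowl and a steel bayonet collar on it. Origin on the collar's upright axis at desk level; z up; front (drip drawer) to -x, front face 105 mm before the axis. The collar's two lug slots lie along +x and -x (white marks).
- collar (a point): centre of the collar's mouth, level with its top, 145 mm above the desk; axes as the dryer's. Collar 132 mm across, mouth 84 mm; at each slot (along +x and -x) it is open to 53 mm from the axis and 25 mm wide. Lip 6 mm thick.
- yellow_band (a point): middle of one yellow band on the collar's top, 61 mm from the axis; seen from above 0.70 rad clockwise of the white mark at +x. Bands run from 0.55 to 0.85 rad past each white mark, red marks (locked) stand at 1.40 rad; a like set follows the white mark at -x. Marks lie outside the lid's rim.
- drip_drawer (a joint): how far the drip drawer is open (m): 0 = home, grows as it comes out towards the dryer's -x. It runs with about 1 N of friction; at 10 to 4 mm a sprung detent resists with about 6 N, then pulls it in. It starts 25 to 60 mm open.
- drawer_bar (a point): middle of the drawer's black bar handle (moves with the drawer): 8 mm thick, 70 mm long along the dryer's y, 54 mm above the desk; 129 mm before the dryer's axis when home. Axes as the dryer's. The aluminium drawer front behind it is 136 mm wide, 20 to 72 mm above the desk, its face 18 mm behind the bar's centre.
- lid: orange bayonet lid, about 0.14 kg, right way up on the desk beside the dryer's front. Origin: centre of its underside, z up, x along its grip bar. Plug 79 mm across, 15 mm deep; flange 112 mm across, 6 mm thick; black bar on top 72 mm long (x), 18 mm wide (y), 21 to 51 mm above the origin. White lines on the flange in line with the bar. Half a turn makes no difference.
- lid_seat (a point): on the lid's axis, level with the flange's underside, 15 mm above the lid's origin; meets point collar when the lid is fully in. Two steel lugs at +x and -x of the plug's foot reach 48.5 mm from the axis, each 18 mm wide, 6.5 mm high, foot bevelled. Turned, they pass under the lip with 2.5 mm of play.
- lid_grip (a point): middle of the lid's grip bar, 40 mm above the lid's origin; axes as the lid's.
- switch_ring (a joint): angle (rad) of the sprung ring that the lugs push: 0 at rest, grows clockwise seen from above. Met after 0.12 rad of lid turn from the slots, so it reads the lid's turn less 0.12. It pushes back with 0.04 N m at rest, 0.10 N m half way, and turns a released lid back. Spring plungers resist from about 1.0 rad of lid turn and snap into the lock past 1.1 rad.
- cog_large: dark grey tin cog ring, 40 mm across, 5 mm thick, lying in the dryer's bowl
- cog_small: brass-coloured cog ring, 32 mm across, 5 mm thick, lying in the dryer's bowl
- chick: yellow tin chick on an orange foot, 52 x 60 mm and 77 mm tall, origin under its middle; stands on the other side of the dryer's front from the lid
- pin_vise: brass pin vise lying at the right, 100 mm long along its x, 12 mm thick
- magnifier: magnifier lying flat at the left: 74 mm lens at its origin, handle to 135 mm along its x
- screwdriver: screwdriver lying at the right towards the back, 150 mm long
Mind the look-alikes: they are no part of the job. Several things look just like the lid: the one meant starts farthest to the robot's left.

How it is judged:
By the outcome, as a careful person would: the job done as asked, in the order asked, and still so for the second after the job is handed in, while the arm keeps its last pose, push and grip.
It also fails if it takes over 64 s, if anything falls off the work surface, if the arm or the gripper's body presses on something with over 40 N, if the wrist force passes 120 N, or if a joint passes its speed limit or range.

## Working session

There is one attempt and no reset: what is moved stays moved. The work goes in short steps, Python scripts to look and compute and a shell command to move; the robot and the scene stay as the last step left them, time stands still between calls to the robot, and variables do not carry over. Pictures are saved under pics/ and viewed, at most 10 in all, crops included, and the job is handed in when it is done.

```bash
mkdir -p pics
cat > h.py <<'E'
import numpy as np, cv2
from plant import telemetry, imaging, ticket, models
from scipy.spatial.transform import Rotation as R
def cam(n):
    p=imaging.camera_params(n); im,d=imaging.camera(n); return im,d,p
def world(u,v,d,p):
    K=np.array(p["K"]);V=np.array(p["view"])
    xd=np.array([(u-K[0,2])/K[0,0],(v-K[1,2])/K[1,1]])
    x=xd.copy()
    for _ in range(8): x=xd/(1+p["k1"]*(x@x))
    c=np.array([x[0]*d,x[1]*d,d]); return V[:3,:3].T@(c-V[:3,3])
def cloud(d,p):
    K=np.array(p["K"]);V=np.array(p["view"])
    v,u=np.mgrid[:d.shape[0],:d.shape[1]]
    xd=np.stack([(u-K[0,2])/K[0,0],(v-K[1,2])/K[1,1]],-1);x=xd.copy()
    for _ in range(8): x=xd/(1+p["k1"]*(x**2).sum(-1,keepdims=True))
    c=np.concatenate([x*d[...,None],d[...,None]],-1)
    W=(c-V[:3,3])@V[:3,:3]; W[d<=0]=np.nan; return W
def proj(w,p):
    K=np.array(p["K"]);V=np.array(p["view"]);c=V[:3,:3]@np.array(w)+V[:3,3]
    x=c[:2]/c[2]; x=x*(1+p["k1"]*(x@x)); return K[0,0]*x[0]+K[0,2],K[1,1]*x[1]+K[1,2]
def save(n,im,k=1): cv2.imwrite("pics/"+n+".png",cv2.resize(im[...,::-1],None,fx=k,fy=k))
E
python3 - <<'E'
from h import *
s=telemetry.read_state(); print(s)
ims=[]
for n in("top","side"):
    im,d,p=cam(n); np.savez(n+".npz",im=im,d=d); ims.append(im)
    for t in("lid","dryer","drawer_bar","chick"):
        for r in models.spot_in(t,n):
            u,v,w,h=r["box"]; print(n,t,round(r["score"],2),np.round(r["box"]),np.round(world(u,v,d[int(v),int(u)],p),3))
    print(np.round(world(256,192,1,p),2))
save("top",ims[0],1.5);save("side",ims[1],1.5)
E
```

```text
{'time': 0.0, 'joint_pos': array([ 1.06768995e+00,  2.91280814e-01, -1.54104196e-01,  1.12669487e+00,
        2.64838094e-05,  1.43152930e+00]), 'qvel': array([-9.01662416e-05, -1.47843378e-03,  8.05763515e-04, -7.74078918e-04,
       -9.78784781e-04,  3.10490988e-03]), 'tau': array([ 4.57717260e-04, -5.37143254e+01,  3.31373298e+01,  1.59940613e-02,
       -1.16275810e-04,  4.90013491e-06]), 'tcp_pos': array([0.18659503, 0.49026813, 0.23074028]), 'ee_rot': array([-5.68292417e-01, -3.08932692e+00,  1.89970791e-03]), 'contact_force': array([0.2635737 , 0.15294902, 0.1938267 ]), 'torque': array([ 0.01960208, -0.00605507, -0.00821887]), 'finger_force': 0.0, 'width': 0.9974731634935308}
top lid 0.93 [336. 150.  27.  29.] [ 0.658 -0.345  0.028]
top lid 0.89 [317. 218.  27.  31.] [ 0.4   -0.256  0.051]
top lid 0.64 [375. 237.  29.  30.] [ 0.324 -0.47   0.051]
top dryer 0.72 [254. 159.  50.  83.] [ 0.621 -0.03   0.098]
top drawer_bar 0.97 [251. 189.  35.  20.] [ 0.517 -0.014  0.027]
top chick 0.5 [173. 227.  20.  13.] [0.385 0.273 0.075]
top chick 0.37 [362. 170.   3.  18.] [ 0.579 -0.445  0.021]
[ 0.47 -0.02  0.52]
side lid 0.82 [208. 350.  48.  46.] [ 0.329 -0.483  0.037]
side lid 0.63 [233. 278.  41.  35.] [ 0.414 -0.271  0.027]
side lid 0.47 [288. 204.  88.  62.] [ 0.613 -0.069  0.095]
side dryer 0.72 [232. 278.  40.  35.] [ 0.411 -0.271  0.027]
side dryer 0.65 [287. 202.  86.  62.] [ 0.611 -0.06   0.096]
side drawer_bar 0.89 [259. 210.  23.  35.] [ 0.534 -0.002  0.027]
side chick 0.75 [208. 167.  15.  22.] [0.394 0.247 0.042]
[ 0.47 -0.32  0.36]
```

View pics/top.png

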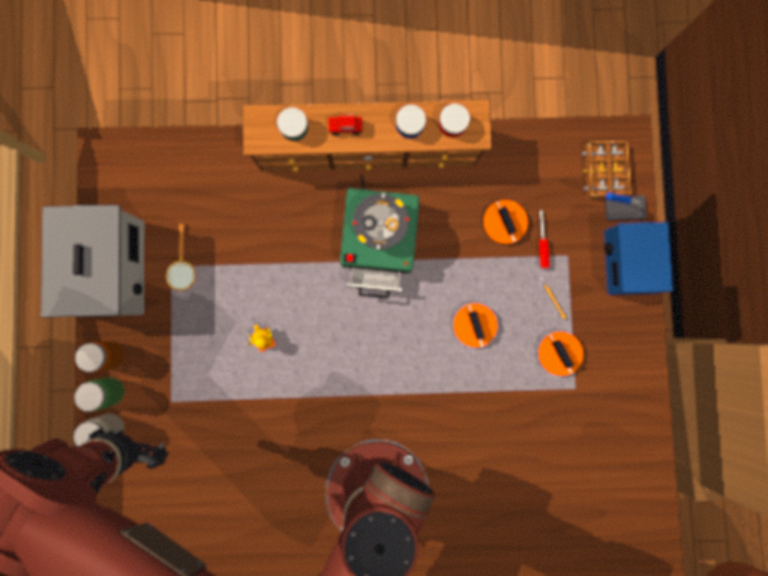

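View pics/side.png

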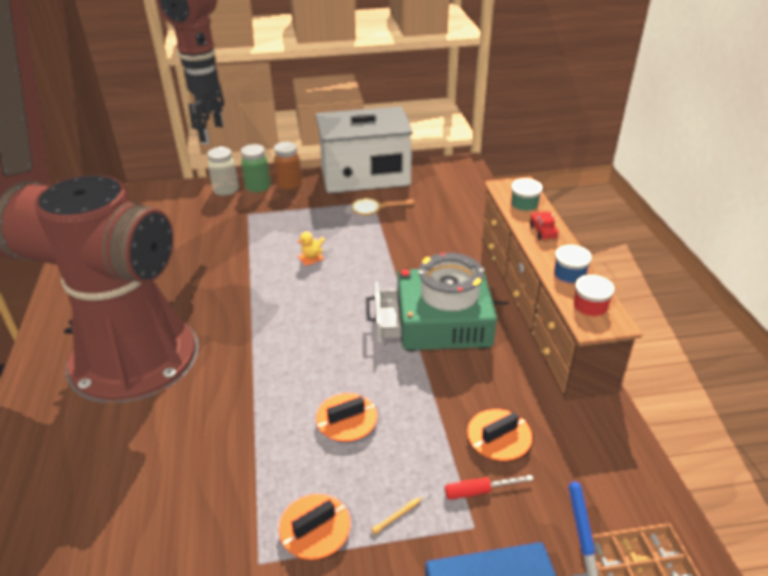

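```bash
cat > fit.py <<'E'
from h import *
def fit(n,im,d,p,lidxy=(0.40,-0.26),dry=(0.62,-0.03)):
    W=cloud(d,p); hsv=cv2.cvtColor(im,cv2.COLOR_RGB2HSV); X,Y,Z=W[...,0],W[...,1],W[...,2]
    nd=np.hypot(X-dry[0],Y-dry[1])<0.17
    g=nd&(abs(Z-.09)<.006)&(hsv[...,0]>45)&(hsv[...,0]<95)&(hsv[...,1]>90)
    print(n,"green",g.sum())
    if g.sum()>50:
        r=cv2.minAreaRect(W[g][:,:2].astype(np.float32)*1000);print(" rect",np.round(r[0],1),np.round(r[1],1),round(r[2],1))
    c=nd&(abs(Z-.145)<.006)
    if c.sum()>50:
        e=cv2.minEnclosingCircle(W[c][:,:2].astype(np.float32)*1000);print(" collar",np.round(e[0],1),round(e[1],1),c.sum(),np.median(Z[c]))
    nl=np.hypot(X-lidxy[0],Y-lidxy[1])<0.09
    o=nl&(hsv[...,0]<18)&(hsv[...,1]>190)&(hsv[...,2]>120)&(abs(Z-.021)<.008)
    if o.sum()>50:
        e=cv2.minEnclosingCircle(W[o][:,:2].astype(np.float32)*1000);print(" lid",np.round(e[0],1),round(e[1],1),o.sum(),np.median(Z[o]))
    b=nl&(abs(Z-.051)<.006)
    if b.sum()>20:
        r=cv2.minAreaRect(W[b][:,:2].astype(np.float32)*1000);print(" bar",np.round(r[0],1),np.round(r[1],1),round(r[2],1),np.median(Z[b]))
        q=W[b][:,:2];q=q-q.mean(0);v=np.linalg.svd(q,full_matrices=False)[2][0];print("  bar axis deg",np.degrees(np.arctan2(v[1],v[0])))
    return W,hsv
if __name__=="__main__":
    for n in("top","side"):
        f=np.load(n+".npz");p=imaging.camera_params(n);W,_=fit(n,f["im"],f["d"],p)
    f=np.load("top.npz");p=imaging.camera_params("top");W,_=fit("top",f["im"],f["d"],p)
    s=telemetry.read_state();T=R.from_rotvec(s["ee_rot"]).as_matrix();print(T.round(3))
    pw=imaging.camera_params("wrist");V=np.array(pw["view"]);C=-V[:3,:3].T@V[:3,3]
    print("cam in tool",(T.T@(C-s["tcp_pos"])).round(3),"fwd",(T.T@V[2,:3]).round(2),pw["K"][0][0])
E
python3 fit.py
```

```text
top green 1036
 rect [645.  -25.4] [174.4 186.8] 82.9
 collar [656.  -26.8] 66.2 557 0.1455605829241336
 lid [ 406.1 -261.3] 54.6 492 0.021608190394198246
 bar [ 405.5 -260.7] [71.4 18.7] 14.1 0.05063000729005239
  bar axis deg -166.9895862949988
side green 24
 collar [660.7 -26.9] 68.9 567 0.14496905556012654
 bar [ 408.9 -262.4] [70.8 22.1] 15.4 0.050903410508574456
  bar axis deg -164.38908637232407
top green 1036
 rect [645.  -25.4] [174.4 186.8] 82.9
 collar [656.  -26.8] 66.2 557 0.1455605829241336
 lid [ 406.1 -261.3] 54.6 492 0.021608190394198246
 bar [ 405.5 -260.7] [71.4 18.7] 14.1 0.05063000729005239
  bar axis deg -166.9895862949988
[[-0.935  0.356 -0.   ]
 [ 0.356  0.935 -0.   ]
 [ 0.    -0.    -1.   ]]
cam in tool [ 0.068 -0.002 -0.143] fwd [-0.27 -0.    0.96] 328.3523993911193
```

```bash
cat > to.py <<'E'
import sys
from h import *
def row(x,y,z,ya):
    s=telemetry.read_state();T=R.from_rotvec(s["ee_rot"]).as_matrix()
    a=np.radians(ya);yy=np.array([np.cos(a),np.sin(a),0]);zz=np.array([0,0,-1.]);G=np.stack([np.cross(yy,zz),yy,zz],1)
    return np.round(T.T@(np.array([x,y,z])-s["tcp_pos"]),4).tolist()+np.round(np.degrees(R.from_matrix(T.T@G).as_rotvec()),2).tolist()
if __name__=="__main__": print(row(*map(float,sys.argv[1:5])))
E
python3 to.py 0.43 0.005 0.23 82.9
python3 -m crank '[[-0.1,-0.09,0,0,0,-4,0],[-0.2,-0.18,0,0,0,-7,0],[-0.406,-0.367,0,0,0,-13.7,0],[-0.406,-0.367,0,0,0,-13.7,0],[-0.406,-0.367,0,0,0,-13.7,0],[-0.406,-0.367,0,0,0,-13.7,0],[-0.406,-0.367,0,0,0,-13.7,0],[-0.406,-0.367,0,0,0,-13.7,0],[-0.406,-0.367,0,0,0,-13.7,0],[-0.406,-0.367,0,0,0,-13.7,0]]'
python3 to.py 0.43 0.005 0.23 82.9
```

```text
[-0.4001, -0.3673, 0.0013, -0.0, -0.0, -13.74]
time: 1.33
tcp_pos: [0.3753, 0.1208, 0.2317]
ee_rot: [0.195, 3.134, 0.0]
contact_force: [1.3, 1.3, 0.0]
width: -0.001
finger_force: 0.0
[-0.0687, -0.1081, 0.0017, 0.02, 0.06, -0.03]
```

```bash
python3 -m crank '[[-0.07,-0.108,0,0,0,0,0],[-0.07,-0.108,0,0,0,0,0],[-0.07,-0.108,0,0,0,0,0],[-0.07,-0.108,0,0,0,0,0],[-0.07,-0.108,0,0,0,0,0],[-0.07,-0.108,0,0,0,0,0]]'
cat > w.py <<'E'
import sys
from h import *; from fit import fit
im,d,p=cam("wrist");np.savez(sys.argv[1]+".npz",im=im,d=d,V=p["view"])
W,hsv=fit("wrist",im,d,p);save(sys.argv[1],im,1.2)
for r in models.spot_in("drawer_bar","wrist"):
    u,v,w,h=r["box"];print(r["score"],np.round(r["box"]),world(u,v,d[int(v),int(u)],p).round(3))
# dark bar: z~.054
X,Y,Z=W[...,0],W[...,1],W[...,2]
m=(abs(Z-.056)<.006)&(hsv[...,2]<70)&(X<.56)&(X>.42)&(abs(Y)<.1)
if m.sum()>20: print("drawer bar",cv2.minAreaRect(W[m][:,:2].astype(np.float32)*1000),m.sum())
E
python3 w.py w1
```

```text
time: 1.83
tcp_pos: [0.4304, 0.0069, 0.2311]
ee_rot: [-0.198, -3.135, -0.001]
contact_force: [0.1, 1.4, 0.1]
width: -0.003
finger_force: 0.0
wrist green 209
 rect [586.6 -15.1] [11.4 24. ] 82.4
 lid [ 407.3 -260.3] 55.7 3734 0.021080762390662828
 bar [ 418.8 -257.8] [46.  18.7] 15.0 0.050439381688300665
  bar axis deg 2.9639600321724275
0.67 [250. 261. 127.  61.] [0.419 0.005 0.256]
drawer bar ((517.4351196289062, -10.781791687011719), (132.0644989013672, 71.34172058105469), 83.16250610351562) 790
```

View pics/w1.png

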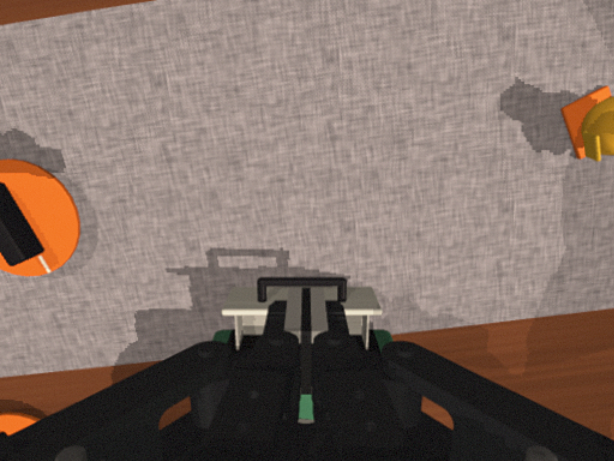

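The wrist picture shows the drawer's black bar at about (217–288, 234) in camera pixels, the lid at left, and the chick at upper right.

```bash
python3 - <<'E'
from h import *
f=np.load("w1.npz");p=imaging.camera_params("wrist");p["view"]=f["V"];W=cloud(f["d"],p)
for u in(222,235,252,270,285):
  for v in(232,234,236): print(u,v,W[v,u].round(4),f["im"][v,u])
E
python3 to.py 0.430 0.002 0.045 82.9
```

```text
222 232 [ 0.4799 -0.0355  0.0561] [23 19 22]
222 234 [ 0.4816 -0.0357  0.0573] [38 34 36]
222 236 [ 0.4841 -0.0361  0.0566] [39 34 37]
235 232 [ 0.4816 -0.0222  0.0561] [23 17 20]
235 234 [ 0.4832 -0.0223  0.0576] [49 45 41]
235 236 [ 0.4857 -0.0227  0.0567] [43 34 38]
252 232 [ 0.484  -0.0048  0.0555] [25 24 24]
252 234 [ 0.485  -0.0049  0.0584] [47 42 42]
252 236 [ 0.4876 -0.0052  0.0575] [33 30 30]
270 232 [0.4859 0.0137 0.0565] [22 22 14]
270 234 [0.4876 0.0134 0.0579] [43 42 42]
270 236 [0.4902 0.0132 0.0569] [37 35 34]
285 232 [0.4881 0.0291 0.0561] [22 23 18]
285 234 [0.4902 0.0288 0.0564] [40 42 38]
285 236 [0.4919 0.0286 0.0574] [37 30 31]
[-0.0007, -0.0059, 0.1863, 0.02, -0.03, 0.03]
```

```bash
python3 -m crank '[[0,-0.006,0.04,0,0,0,0],[0,-0.006,0.08,0,0,0,0],[0,-0.006,0.12,0,0,0,0],[0,-0.006,0.15,0,0,0,0],[0,-0.006,0.175,0,0,0,0],[0,-0.006,0.19,0,0,0,0],[0,-0.006,0.19,0,0,0,0]]'
python3 -m crank '[[-0.015,0,0,0,0,0,0],[-0.03,0,0,0,0,0,0],[-0.038,0,0,0,0,0,0],[-0.046,0,0,0,0,0,0],[-0.053,0,0,0,0,0,0],[-0.06,0,0,0,0,0,0],[-0.06,0,0,0,0,0,0]]'
python3 to.py 0.5131 -0.0089 0.0405 82.9
```

```text
time: 2.52
tcp_pos: [0.4273, 0.0027, 0.039]
ee_rot: [-0.192, -3.131, -0.001]
contact_force: [0.0, 0.4, 1.1]
width: -0.001
finger_force: 0.0
time: 3.1
tcp_pos: [0.491, -0.0066, 0.0417]
ee_rot: [0.195, 3.134, -0.0]
contact_force: [1.2, -0.0, 0.2]
width: 0.004
finger_force: 0.0
[-0.0222, 0.0005, 0.0012, -0.0, 0.09, -0.03]
```

```bash
python3 -m crank '[[-0.004,0,0,0,0,0,0],[-0.008,0,0,0,0,0,0],[-0.012,0,0,0,0,0,0],[-0.012,0,0,0,0,0,0]]'
python3 -m crank '[[-0.002,0,0,0,0,0,0],[-0.004,0,0,0,0,0,0],[-0.004,0,0,0,0,0,0]]'
python3 -m crank '[[-0.001,0,0,0,0,0,0],[-0.002,0,0,0,0,0,0],[-0.002,0,0,0,0,0,0]]'
python3 -m crank '[[-0.001,0,0,0,0,0,0],[-0.002,0,0,0,0,0,0],[-0.002,0,0,0,0,0,0]]'
python3 to.py 0.5131 -0.0089 0.0405 82.9
```

```text
time: 3.43
tcp_pos: [0.5023, -0.0082, 0.0414]
ee_rot: [0.196, 3.135, -0.0]
contact_force: [0.8, -0.6, -0.1]
width: -0.002
finger_force: 0.0
time: 3.68
tcp_pos: [0.5052, -0.0086, 0.0412]
ee_rot: [-0.196, -3.135, 0.0]
contact_force: [-0.4, 0.4, -0.0]
width: -0.003
finger_force: 0.5
time: 3.93
tcp_pos: [0.5056, -0.0086, 0.041]
ee_rot: [-0.196, -3.132, -0.0]
contact_force: [-7.4, -0.2, 5.7]
width: 0.003
finger_force: 3.6
time: 4.18
tcp_pos: [0.5059, -0.0086, 0.0408]
ee_rot: [-0.195, -3.129, -0.0]
contact_force: [-12.8, 0.7, 9.4]
width: -0.002
finger_force: 6.4
[-0.0072, 0.0006, 0.0003, -0.02, -0.36, -0.04]
```

Run:
```python
from h import *
im,d,p=cam("side");save("s2",im[130:270,200:370],4)
```

```text
(no output)
```

View pics/s2.png

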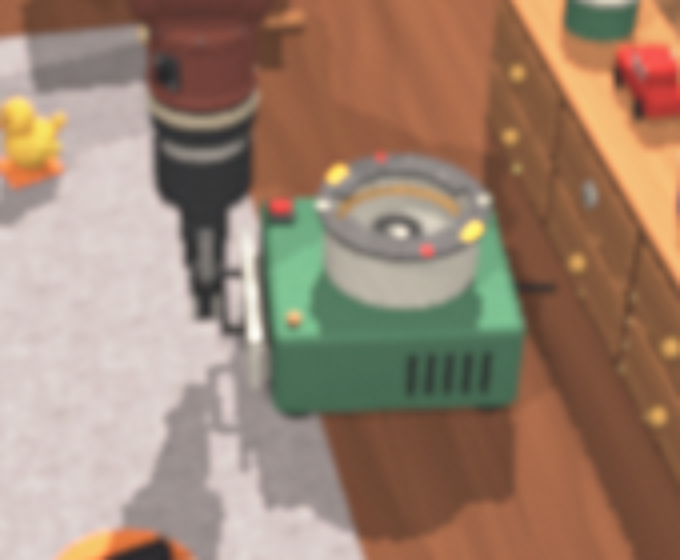

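```bash
python3 -m crank '[[-0.0005,0,0,0,0,0,0],[-0.001,0,0,0,0,0,0],[-0.001,0,0,0,0,0,0]]'
python3 -m crank '[[-0.0005,0,0,0,0,0,0],[-0.001,0,0,0,0,0,0],[-0.001,0,0,0,0,0,0]]'
python3 to.py 0.5131 -0.0089 0.0405 82.9
```

```text
time: 4.48
tcp_pos: [0.506, -0.0086, 0.0407]
ee_rot: [-0.195, -3.128, -0.0]
contact_force: [-15.4, 1.0, 10.9]
width: 0.0
finger_force: 7.6
time: 4.73
tcp_pos: [0.5065, -0.0086, 0.0405]
ee_rot: [-0.195, -3.127, -0.0]
contact_force: [-16.0, 1.7, 10.7]
width: -0.006
finger_force: 8.0
[-0.0066, 0.0005, -0.0001, -0.01, -0.49, -0.04]
```

```bash
cat > dr.py <<'E'
from h import *
im,d,p=cam("wrist");W=cloud(d,p);np.savez("dr.npz",im=im,d=d,V=p["view"])
a=np.radians(-7.1);D=np.array([np.cos(a),np.sin(a)]);L=np.array([-D[1],D[0]])
q=W[...,:2]-[.656,-.0268];s=-(q@D)*1000;l=q@L*1000;z=W[...,2]*1000
for lo in range(-70,70,14):
    m=(l>lo)&(l<lo+14)&(abs(z-72)<3)&(s>80)&(s<200)
    b=(l>lo)&(l<lo+14)&(abs(z-56)<4)&(s>115)&(s<200)
    print(lo,"front top",m.sum(),np.percentile(s[m],[2,50,98]).round(1) if m.sum()>5 else "","bar",b.sum(),np.percentile(s[b],[2,50,98]).round(1) if b.sum()>5 else "")
save("dr",im,1.2)
E
python3 dr.py
```

```text
-70 front top 0  bar 0 
-56 front top 1  bar 148 [117.3 118.2 118.9]
-42 front top 0  bar 11 [139.8 140.1 140.8]
-28 front top 19 [157.7 158.  158.6] bar 44 [140.3 157.9 158.3]
-14 front top 205 [157.8 161.8 162.4] bar 392 [117.6 158.1 162.4]
0 front top 125 [157.5 161.7 162.3] bar 200 [157.4 158.2 162.3]
14 front top 0  bar 15 [140.  140.3 140.7]
28 front top 0  bar 8 [117.7 118.2 118.8]
42 front top 1  bar 136 [117.2 118.2 119. ]
56 front top 0  bar 0
```

View pics/dr.png

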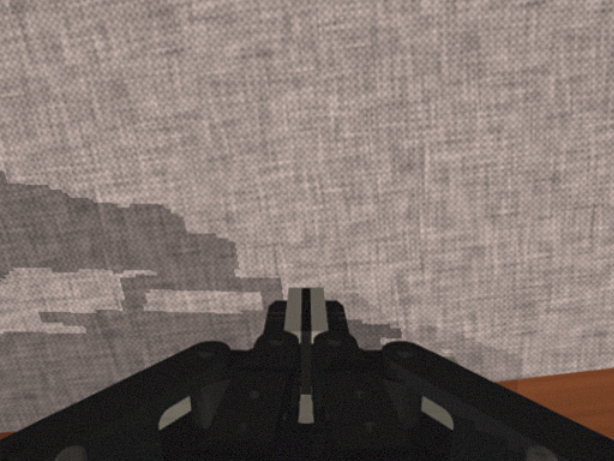

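```bash
python3 -m crank '[[-0.001,0,-0.001,0,0,0,0],[-0.001,0,-0.002,0,0,0,0],[-0.001,0,-0.003,0,0,0,0]]'
python3 -m crank '[[-0.001,0,0,0,0,0,0],[-0.002,0,0,0,0,0,0],[-0.002,0,0,0,0,0,0]]'
python3 to.py 0.5131 -0.0089 0.0405 82.9
```

```text
time: 5.03
tcp_pos: [0.5068, -0.0085, 0.0422]
ee_rot: [-0.195, -3.125, -0.001]
contact_force: [-12.2, 1.0, -8.5]
width: -0.001
finger_force: 5.8
time: 5.28
tcp_pos: [0.5095, -0.0089, 0.0423]
ee_rot: [-0.195, -3.126, -0.001]
contact_force: [-9.3, 0.6, -6.6]
width: 0.002
finger_force: 4.6
[-0.0036, 0.0004, 0.0018, 0.01, -0.52, -0.04]
```

```bash
python3 -m crank '[[-0.001,0,0,0,0,0,0],[-0.002,0,0,0,0,0,0],[-0.002,0,0,0,0,0,0]]'
python3 -m crank '[[-0.001,0,0,0,0,0,0],[-0.002,0,0,0,0,0,0],[-0.002,0,0,0,0,0,0]]'
sed -i '/save/d' dr.py; python3 dr.py; python3 to.py 0.5131 -0.0089 0.0405 82.9
```

```text
time: 5.53
tcp_pos: [0.5151, -0.0096, 0.0436]
ee_rot: [-0.196, -3.133, -0.0]
contact_force: [-5.8, 0.6, -5.1]
width: 0.002
finger_force: 3.2
time: 5.78
tcp_pos: [0.5152, -0.0096, 0.0435]
ee_rot: [-0.195, -3.13, -0.001]
contact_force: [-11.3, 1.1, 1.3]
width: -0.001
finger_force: 5.4
[0.0021, 0.0005, 0.003, 0.0, -0.33, -0.04]Traceback (most recent call last):
  File "dr.py", line 3, in <module>
    q=W[...,:2]-[.656,-.0268];s=-(q@D)*1000;l=q@L*1000;z=W[...,2]*1000
      ^
NameError: name 'W' is not defined
```

```bash
python3 -m crank '[[0.01,0,0,0,0,0,0],[0.03,0,0,0,0,0,0],[0.05,0,0,0,0,0,0],[0.05,0,-0.03,0,0,0,0],[0.05,0,-0.07,0,0,0,0],[0.05,0,-0.11,0,0,0,0],[0.05,0,-0.15,0,0,0,0],[0.05,0,-0.19,0,0,0,0],[0.05,0,-0.23,0,0,0,0],[0.05,0,-0.25,0,0,0,0]]'
python3 to.py 0.64 -0.13 0.3 0
```

```text
time: 6.62
tcp_pos: [0.4707, -0.0042, 0.2997]
ee_rot: [0.195, 3.128, -0.001]
contact_force: [1.8, -0.6, 0.2]
width: -0.002
finger_force: 0.0
[-0.1836, -0.1038, 0.0012, 0.32, 0.39, 82.86]
```

```bash
python3 -m crank '[[-0.018,-0.01,0,0,0,7,100],[-0.036,-0.02,0,0,0,14,100],[-0.055,-0.03,0,0,0,21,100],[-0.073,-0.04,0,0,0,28,100],[-0.09,-0.05,0,0,0,35,100],[-0.108,-0.06,0,0,0,42,100],[-0.126,-0.07,0,0,0,49,100],[-0.145,-0.08,0,0,0,56,100],[-0.165,-0.09,0,0,0,63,100],[-0.1836,-0.104,0,0,0,70,100]]'
python3 -m crank '[[0,0,0,0,0,6.5,100],[0,0,0,0,0,13,100],[0,0,0,0,0,13,100],[0,0,0,0,0,13,100]]'
cat > look.py <<'E'
from h import *; from fit import fit
s=telemetry.read_state();print(s["tcp_pos"])
im,d,p=cam("wrist");W,hsv=fit("wrist",im,d,p);save("w3",im,1.5)
np.savez("w3.npz",im=im,d=d,V=p["view"])
im,d,p=cam("top");W,hsv=fit("top",im,d,p)
a=np.radians(-7.1);D=np.array([np.cos(a),np.sin(a)]);L=np.array([-D[1],D[0]])
q=W[...,:2]-[.656,-.0268];s=-(q@D)*1000;l=q@L*1000;z=W[...,2]*1000
m=(abs(l)<60)&(abs(z-70)<6)&(s>100)&(s<180);print("front",m.sum(),np.percentile(s[m],[5,50,95]) if m.sum() else "")
m=(abs(l)<40)&(abs(z-56)<6)&(s>120)&(s<180);print("bar",m.sum(),np.percentile(s[m],[5,50,95]) if m.sum() else "")
E
python3 look.py
```

```text
time: 7.45
tcp_pos: [0.6396, -0.1304, 0.2948]
ee_rot: [1.964, 2.449, 0.002]
contact_force: [0.6, 0.4, -0.6]
width: 1.002
finger_force: 0.0
time: 7.78
tcp_pos: [0.6384, -0.1301, 0.2946]
ee_rot: [2.22, 2.222, 0.001]
contact_force: [0.5, 0.3, 0.1]
width: 1.0
finger_force: 0.0
[ 0.63836796 -0.13010225  0.29458927]
wrist green 9735
 rect [647.  -33.2] [163.  186.5] 83.0
 collar [657.2 -27.6] 66.2 9474 0.14494682912782644
 lid [ 408.5 -261.3] 55.7 2446 0.021133050579084007
 bar [ 407.3 -261.5] [73.1 19.2] 15.2 0.05090096582695112
  bar axis deg -164.3770495225362
top green 600
 rect [646.3 -17. ] [157.1 187.4] 82.7
 collar [656.1 -26.5] 66.2 476 0.14501588414664585
 lid [ 405.1 -263.8] 53.0 277 0.021364287348981485
 bar [ 405.  -260.8] [70.3 18.5] 15.7 0.051326834495492066
  bar axis deg -169.77291795062453
front 38 [105.07374378 108.18289349 111.05031332]
bar 27 [123.92047235 129.12943026 132.78342252]
```

View pics/w3.png

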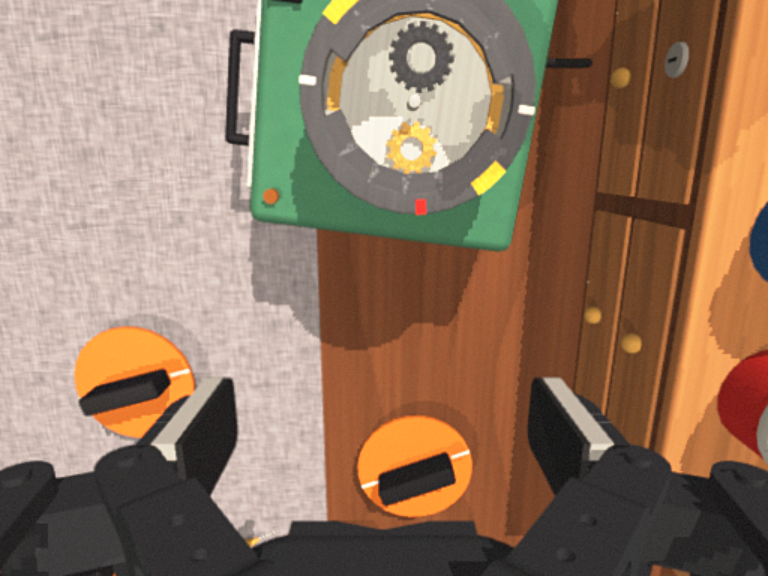

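The picture shows the collar with slot marks at (307,80) and (527,110), the drawer shut, and the target lid at (135,380). Drawer is home; now to the lid.

```bash
python3 to.py 0.407 -0.261 0.15 105
```

```text
[-0.1308, -0.2314, 0.1445, 0.02, 0.06, -104.93]
```

```bash
python3 -m crank '[[-0.01,-0.023,0,0,0,-7,100],[-0.024,-0.046,0,0,0,-14,100],[-0.037,-0.07,0,0,0,-21,100],[-0.05,-0.093,0,0,0,-28,100],[-0.063,-0.116,0,0,0,-35,100],[-0.076,-0.14,0,0,0,-42,100],[-0.09,-0.163,0,0,0,-49,100],[-0.104,-0.186,0,0,0,-56,100],[-0.118,-0.21,0,0,0,-63,100],[-0.131,-0.2314,0,0,0,-70,100]]'
python3 -m crank '[[0,0,0.02,0,0,-7,100],[0,0,0.05,0,0,-14,100],[0,0,0.08,0,0,-21,100],[0,0,0.11,0,0,-28,100],[0,0,0.14,0,0,-35,100],[0,0,0.144,0,0,-35,100]]'
python3 to.py 0.407 -0.261 0.026 105
```

```text
time: 8.72
tcp_pos: [0.4049, -0.2607, 0.2948]
ee_rot: [0.535, 3.095, -0.001]
contact_force: [0.4, 0.0, 0.0]
width: 0.998
finger_force: 0.0
time: 9.22
tcp_pos: [0.404, -0.2584, 0.1466]
ee_rot: [0.418, -3.11, -0.007]
contact_force: [-0.1, 1.2, -1.1]
width: 0.998
finger_force: 0.0
[-0.0026, -0.0039, 0.1206, 0.27, -0.18, 0.32]
```

```bash
python3 -m crank '[[-0.002,-0.003,0.03,0,0,0,100],[-0.002,-0.003,0.06,0,0,0,100],[-0.002,-0.003,0.085,0,0,0,100],[-0.002,-0.003,0.085,0,0,0,100]]'
python3 to.py 0.407 -0.261 0.026 105
python3 - <<'E'
from h import *
im,d,p=cam("wrist");W=cloud(d,p);X,Y,Z=W[...,0],W[...,1],W[...,2]
b=(np.hypot(X-.407,Y+.261)<.045)&(abs(Z-.051)<.004)&(im.max(-1)<90)
q=W[b][:,:2];print(b.sum(),cv2.minAreaRect(q.astype(np.float32)*1000));save("w4",im,1.2)
E
```

```text
time: 9.55
tcp_pos: [0.4073, -0.2613, 0.0629]
ee_rot: [0.402, -3.113, -0.006]
contact_force: [-1.0, 1.0, -0.7]
width: 1.0
finger_force: 0.0
[0.0002, 0.0002, 0.0369, 0.23, -0.15, -0.28]
4334 ((406.5536804199219, -262.1832580566406), (71.91875457763672, 17.739046096801758), 14.925328254699707)
```

View pics/w4.png

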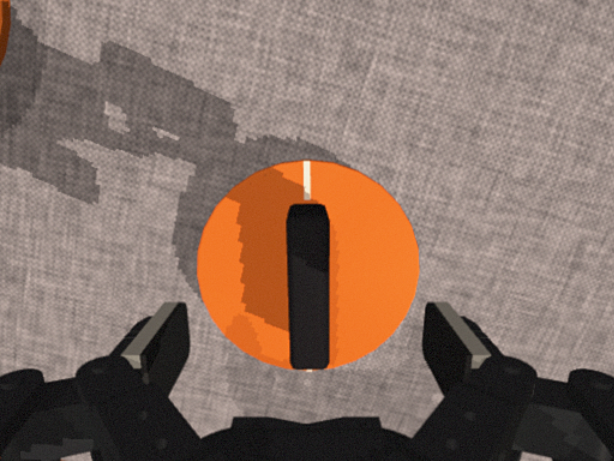

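The bar (centre about (308,285)) is centred between the fingers and aligned.

```bash
python3 -m crank '[[0,-0.0005,0.02,0,0,0,100],[0,-0.0005,0.036,0,0,0,100],[0,-0.0005,0.036,0,0,0,60],[0,-0.0005,0.036,0,0,0,0],[0,-0.0005,0.036,0,0,0,0],[0,-0.0005,0.036,0,0,0,0],[0,-0.0005,0.036,0,0,0,0],[0,-0.0005,0.036,0,0,0,0],[0,-0.0005,0.036,0,0,0,0]]'
python3 -m crank '[[0,0,0,0,0,0,0],[0,0,-0.03,0,0,0,0],[0,0,-0.07,0,0,0,0],[0,0,-0.11,0,0,0,0],[0,0,-0.15,0,0,0,0],[0,0,-0.19,0,0,0,0],[0,0,-0.21,0,0,0,0],[0,0,-0.21,0,0,0,0]]'
python3 to.py 0.657 -0.0275 0.235 82.9;python3 to.py 0.407 -0.261 0.026 105
```

```text
time: 10.35
tcp_pos: [0.4096, -0.2636, 0.0305]
ee_rot: [-0.406, 3.114, -0.002]
contact_force: [-1.7, 1.4, 10.4]
width: 0.194
finger_force: 59.6
time: 11.02
tcp_pos: [0.4109, -0.2648, 0.2445]
ee_rot: [-0.405, 3.11, -0.01]
contact_force: [0.5, 0.3, -1.5]
width: 0.197
finger_force: 59.2
[-0.2987, 0.1664, 0.0097, -0.34, 0.33, 21.95]
[0.0038, 0.0062, 0.2184, -0.39, 0.26, -0.15]
```

```bash
cat > held.py <<'E'
from h import *
from scipy.optimize import least_squares
def held(show=True):
    s=telemetry.read_state();T=R.from_rotvec(s["ee_rot"]).as_matrix()
    im,d,p=cam("wrist");W=cloud(d,p);P=(W-s["tcp_pos"])@T
    hsv=cv2.cvtColor(im,cv2.COLOR_RGB2HSV)
    m=(hsv[...,0]<18)&(hsv[...,1]>170)&(hsv[...,2]>60)&(np.linalg.norm(P[...,:2],axis=-1)<.08)&(abs(P[...,2])<.02)
    m=cv2.morphologyEx(m.astype(np.uint8),cv2.MORPH_OPEN,np.ones((3,3)))>0
    m&=cv2.erode(cv2.morphologyEx(m.astype(np.uint8),cv2.MORPH_CLOSE,np.ones((9,9))),np.ones((1,1)))>0
    Q=P[m];A=np.c_[Q[:,:2],np.ones(len(Q))];k=np.linalg.lstsq(A,Q[:,2],rcond=None)[0]
    r=Q[:,2]-A@k;Q=Q[abs(r)<.0015];A=np.c_[Q[:,:2],np.ones(len(Q))];k=np.linalg.lstsq(A,Q[:,2],rcond=None)[0]
    th=np.degrees(np.arctan2(Q[:,1],Q[:,0]));rr=np.hypot(Q[:,0],Q[:,1]);B=[]
    for t in range(-180,180,4):
        i=np.where((th>=t)&(th<t+4))[0]
        if len(i)>3:
            j=i[rr[i].argmax()]
            if rr[j]>.045:B.append(Q[j,:2])
    B=np.array(B);f=least_squares(lambda c:np.hypot(*(B-c[:2]).T)-.0558,[0,0],loss="soft_l1",f_scale=.001)
    b=(abs(P[...,1])<.012)&(im.max(-1)<90)&(P[...,2]<-.018)&(P[...,2]>-.035)&(P[...,0]>.012)&(P[...,0]<.06)
    print("n",len(Q),len(B),"flange-top plane z at tcp",k[2].round(4),"tilt slopes",k[:2].round(4),"centre tool",f.x.round(4),"res",np.abs(f.fun).mean().round(5),"bar end x",np.percentile(P[b][:,0],98).round(4) if b.sum()>20 else None)
    # white line
    w=(hsv[...,1]<60)&(hsv[...,2]>150)&(abs(P[...,2]-k[2])<.004)&(np.hypot(P[...,0],P[...,1])<.066)&(P[...,0]>.03)
    if w.sum()>5: print("white line",P[w].mean(0).round(4),w.sum())
    return im
if __name__=="__main__": save("held",held(),1.2)
E
python3 held.py
```

```text
n 20158 65 flange-top plane z at tcp 0.0096 tilt slopes [-0.0019 -0.0003] centre tool [ 0.0019 -0.0017] res 0.00063 bar end x 0.0375
white line [ 0.0493 -0.0018  0.0088] 213
```

View pics/held.png

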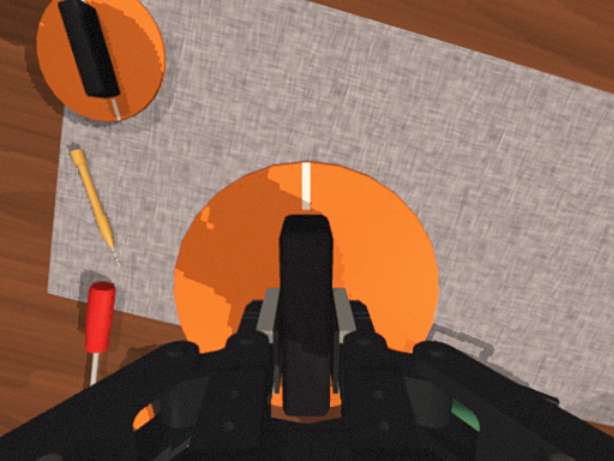

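Lid is held level; its white line is at (306,185), aligned with the tool x, with the flange top 9.6 mm below the TCP. Moving over the collar.

```bash
python3 -m crank '[[-0.02,0.01,0,0,0,2,0],[-0.05,0.03,0,0,0,5,0],[-0.085,0.048,0,0,0,8,0],[-0.12,0.067,0,0,0,11,0],[-0.155,0.086,0,0,0,14,0],[-0.19,0.105,0,0,0,17,0],[-0.225,0.124,0,0,0,20,0],[-0.255,0.142,0,0,0,21.9,0],[-0.28,0.155,0,0,0,21.9,0],[-0.299,0.166,0,0,0,21.9,0]]'
python3 -m crank '[[0,0,0,0,0,0,0],[0,0,0,0,0,0,0]]'
python3 to.py 0.659 -0.0277 0.2 82.9
```

```text
time: 11.9
tcp_pos: [0.6561, -0.0239, 0.237]
ee_rot: [-0.191, -3.133, -0.001]
contact_force: [-0.3, 0.1, -0.9]
width: 0.198
finger_force: 59.2
time: 12.07
tcp_pos: [0.655, -0.0251, 0.2371]
ee_rot: [-0.19, -3.133, -0.0]
contact_force: [-0.7, -0.0, -0.9]
width: 0.198
finger_force: 59.2
[-0.0044, -0.0021, 0.0371, -0.0, -0.19, 0.16]
```

```bash
python3 -m crank '[[-0.002,-0.001,0.015,0,0,0,0],[-0.0044,-0.002,0.037,0,0,0,0],[-0.0044,-0.002,0.037,0,0,0,0],[-0.0044,-0.002,0.037,0,0,0,0]]'
python3 to.py 0.659 -0.0277 0.2 82.9
cat > align.py <<'E'
from h import *; from held import held
im=held()
s=telemetry.read_state();T=R.from_rotvec(s["ee_rot"]).as_matrix()
im,d,p=cam("wrist");W=cloud(d,p);Z=W[...,2]
P=(W-s["tcp_pos"])@T
near=np.hypot(W[...,0]-.657,W[...,1]+.0275)<.08
def circ(Q,r,hint):
    th=np.degrees(np.arctan2(Q[:,1]-hint[1],Q[:,0]-hint[0]));rr=np.hypot(Q[:,0]-hint[0],Q[:,1]-hint[1]);B=[]
    for t in range(-180,180,4):
        i=np.where((th>=t)&(th<t+4))[0]
        if len(i)>3 and rr[i].max()>r*.9:B.append(Q[i[rr[i].argmax()]])
    B=np.array(B)
    from scipy.optimize import least_squares
    f=least_squares(lambda c:np.hypot(*(B-c[:2]).T)-r,hint,loss="soft_l1",f_scale=.001);return f.x.round(4),len(B),abs(f.fun).mean().round(4)
c=near&(abs(Z-.145)<.003);print("collar tool frame",circ(P[c][:,:2],.0662,[0,0]),c.sum())
hsv=cv2.cvtColor(im,cv2.COLOR_RGB2HSV)
w=c&(hsv[...,1]<50)&(hsv[...,2]>150);print("collar white mark",P[w].mean(0).round(4) if w.sum()>5 else None,w.sum())
im,d,p=cam("top");W=cloud(d,p);q=cv2.cvtColor(im,cv2.COLOR_RGB2HSV)
o=(np.hypot(W[...,0]-.657,W[...,1]+.0275)<.08)&(q[...,0]<18)&(q[...,1]>170)&(W[...,2]>.15);print("top orange",o.sum(),cv2.minEnclosingCircle(W[o][:,:2].astype(np.float32)*1000) if o.sum()>5 else "")
im,d,p=cam("side");save("sA",im[100:290,180:400],3)
E
python3 align.py
```

```text
time: 12.4
tcp_pos: [0.6578, -0.0294, 0.2011]
ee_rot: [-0.195, -3.132, -0.0]
contact_force: [-0.5, 0.2, -1.2]
width: 0.196
finger_force: 59.2
[-0.001, 0.0018, 0.0011, -0.0, -0.22, -0.01]
n 9253 35 flange-top plane z at tcp 0.0096 tilt slopes [-0.0027 -0.0014] centre tool [ 0.0019 -0.0013] res 0.00282 bar end x 0.0368
white line [ 0.0483 -0.002   0.009 ] 252
collar tool frame (array([0.0008, 0.0016]), 38, np.float64(0.0002)) 4124
collar white mark [0.0592 0.0072 0.0571] 151
top orange 543 ((646.6967163085938, -27.834016799926758), 72.33573913574219)
```

View pics/sA.png

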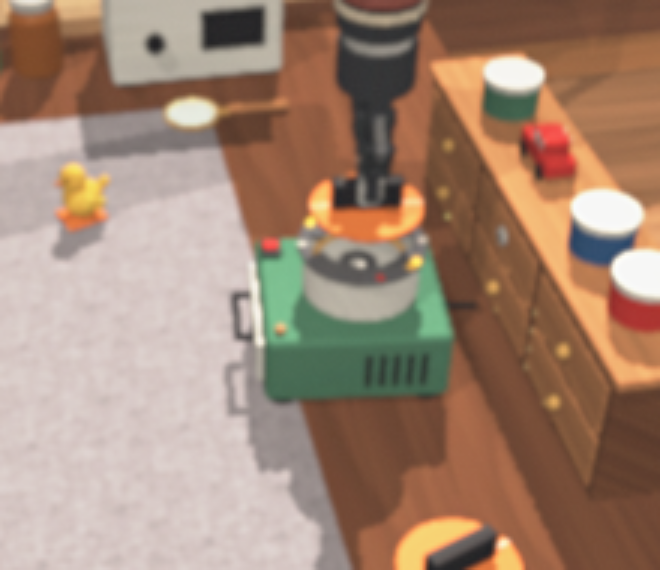

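Run:
```python
from h import *
f=np.load("w3.npz");p=imaging.camera_params("wrist");p["view"]=f["V"];W=cloud(f["d"],p);im=f["im"]
hsv=cv2.cvtColor(im,cv2.COLOR_RGB2HSV)
def go(W,hsv,c0):
    r=np.hypot(W[...,0]-c0[0],W[...,1]-c0[1])
    m=(abs(W[...,2]-.1455)<.003)&(r>.05)&(r<.07)
    w=m&(hsv[...,1]<45)&(hsv[...,2]>170)
    n,l,st,_=cv2.connectedComponentsWithStats(w.astype(np.uint8))
    for i in range(1,n):
        if st[i,4]>15:
            c=W[l==i].mean(0);print("white",st[i,4],c.round(4),np.degrees(np.arctan2(c[1]-c0[1],c[0]-c0[0])).round(2))
    y=m&(hsv[...,0]>22)&(hsv[...,0]<35)&(hsv[...,1]>150)
    n,l,st,_=cv2.connectedComponentsWithStats(y.astype(np.uint8))
    for i in range(1,n):
        if st[i,4]>30:
            c=W[l==i].mean(0);print("yellow",st[i,4],c.round(4),np.degrees(np.arctan2(c[1]-c0[1],c[0]-c0[0])).round(2))
go(W,hsv,(.6572,-.0276))
s=telemetry.read_state();T=R.from_rotvec(s["ee_rot"]).as_matrix()
im,d,p=cam("wrist");W=cloud(d,p);hsv=cv2.cvtColor(im,cv2.COLOR_RGB2HSV)
c=s["tcp_pos"]+T@[.0008,.0016,0];print(c.round(4),np.degrees(np.arctan2(T[1,1],T[0,1])));go(W,hsv,c)
```

```text
white 63 [ 0.5962 -0.0197  0.1454] 172.58
white 48 [ 0.7181 -0.0349  0.1455] -6.85
yellow 187 [0.614  0.0151 0.1456] 135.33
yellow 218 [ 0.6987 -0.0725  0.1457] -47.24
[ 0.6593 -0.0273  0.2037] 82.93645638021994
white 123 [ 0.5967 -0.0198  0.1455] 173.13
yellow 443 [0.6157 0.0173 0.1457] 134.34
```

```bash
python3 -m crank '[[-0.001,0.003,0.005,0,0,0,0],[-0.001,0.003,0.012,0,0,0,0],[-0.001,0.003,0.02,0,0,0,0],[-0.001,0.003,0.02,0,0,0,0]]'
python3 to.py 0.6589 -0.0264 0.1606 82.9
python3 -m crank '[[0,0,0.005,0,0,0,0],[0,0,0.01,0,0,0,0],[0,0,0.01,0,0,0,0]]'
python3 to.py 0.6589 -0.0264 0.1606 82.9
```

```text
time: 12.98
tcp_pos: [0.6599, -0.0255, 0.18]
ee_rot: [-0.192, -3.133, -0.0]
contact_force: [-0.5, 0.2, -2.1]
width: 0.194
finger_force: 59.2
[0.0008, -0.001, 0.0194, 0.0, -0.18, 0.07]
time: 13.23
tcp_pos: [0.6604, -0.0257, 0.1711]
ee_rot: [-0.193, -3.134, -0.0]
contact_force: [-0.6, -0.4, -1.3]
width: 0.195
finger_force: 59.2
[0.0014, -0.0008, 0.0105, 0.0, -0.09, 0.05]
```

```bash
python3 -m crank '[[0,0,0.003,0,0,0,0],[0,0,0.006,0,0,0,0],[0,0,0.006,0,0,0,0]]'
python3 -m crank '[[0,0,0.002,0,0,0,0],[0,0,0.0035,0,0,0,0],[0,0,0.0035,0,0,0,0]]'
python3 -m crank '[[0,0,0.001,0,0,0,0],[0,0,0.002,0,0,0,0],[0,0,0.002,0,0,0,0]]'
python3 to.py 0.6589 -0.0264 0.1606 82.9
```

```text
time: 13.48
tcp_pos: [0.6607, -0.0258, 0.1657]
ee_rot: [-0.193, -3.135, -0.0]
contact_force: [-0.5, 0.5, -1.1]
width: 0.195
finger_force: 59.2
time: 13.73
tcp_pos: [0.6609, -0.0258, 0.1626]
ee_rot: [-0.193, -3.135, 0.0]
contact_force: [-0.1, -0.5, -1.9]
width: 0.193
finger_force: 59.2
time: 13.98
tcp_pos: [0.6609, -0.0258, 0.1607]
ee_rot: [-0.193, -3.136, 0.0]
contact_force: [0.1, -0.2, -1.6]
width: 0.198
finger_force: 59.2
[0.0019, -0.0009, 0.0001, -0.0, -0.01, 0.06]
```

```bash
python3 -m crank '[[0,0,0.0005,0,0,0,0],[0,0,0.001,0,0,0,0],[0,0,0.001,0,0,0,0]]'
python3 -m crank '[[0,0,0.0005,0,0,0,0],[0,0,0.001,0,0,0,0],[0,0,0.001,0,0,0,0]]'
python3 -c "
from h import *
s=telemetry.read_state();print(s['tcp_pos'],s['contact_force'],s['torque'],s['joint_pos'])"
```

```text
time: 14.23
tcp_pos: [0.661, -0.0258, 0.1605]
ee_rot: [0.193, 3.135, -0.0]
contact_force: [-2.5, 0.3, 4.4]
width: 0.198
finger_force: 60.1
time: 14.48
tcp_pos: [0.661, -0.0258, 0.1605]
ee_rot: [0.193, 3.135, -0.0]
contact_force: [-6.4, 0.8, 12.3]
width: 0.195
finger_force: 61.1
[ 0.66098198 -0.02578344  0.16051563] [-6.43164481  0.81961413 12.26419092] [ 0.12092931  1.1731695  -0.03896956] [-1.49365296e-01  5.92634323e-01  1.34474948e-01  1.11146333e+00
 -1.08892431e-04 -2.64610923e-02]
```

```bash
python3 -m crank '[[0,0,-0.001,0,0,0,0],[0,0,-0.003,0,0,0,0],[0,0,-0.003,0,0,0,0]]'
python3 -m crank '[[0,-0.0001,0,0,0,2.5,0],[0,-0.0002,0,0,0,5,0],[0,-0.0003,0,0,0,8,0],[0,-0.0004,0,0,0,11,0],[0.0001,-0.0005,0,0,0,14,0],[0.0001,-0.0006,0,0,0,17,0],[0.0001,-0.0007,0,0,0,20,0],[0.0001,-0.0007,0,0,0,20,0]]'
python3 -c "
from h import *
s=telemetry.read_state();T=R.from_rotvec(s['ee_rot']).as_matrix();print(s['tcp_pos'],s['contact_force'],s['torque'],np.degrees(np.arctan2(T[1,1],T[0,1])))"
```

```text
time: 14.73
tcp_pos: [0.6612, -0.0258, 0.1621]
ee_rot: [0.193, 3.135, -0.0]
contact_force: [0.0, 0.6, -0.6]
width: 0.195
finger_force: 59.2
time: 15.4
tcp_pos: [0.661, -0.0262, 0.1616]
ee_rot: [0.738, 3.054, 0.001]
contact_force: [1.0, 1.5, -1.4]
width: 0.194
finger_force: 59.2
[ 0.66100811 -0.02624702  0.16159649] [ 1.02335257  1.45183869 -1.41856353] [ 0.23862517 -0.2232128   0.04570048] 62.835008457982994
```

```bash
python3 -m crank '[[0,-0.0001,0,0,0,3,0],[0,-0.0002,0,0,0,6,0],[0,-0.0003,0,0,0,9,0],[0,-0.0004,0,0,0,12,0],[0.0001,-0.0005,0,0,0,15,0],[0.0001,-0.0006,0,0,0,18,0],[0.0001,-0.0007,0,0,0,20,0],[0.0001,-0.0007,0,0,0,20,0],[0.0001,-0.0007,0,0,0,20,0]]'
cat > fin.py <<'E'
from h import *; from held import held
s=telemetry.read_state();T=R.from_rotvec(s['ee_rot']).as_matrix();print(s['tcp_pos'],s['contact_force'],s['torque'],"turn deg",82.9-np.degrees(np.arctan2(T[1,1],T[0,1])))
im,d,p=cam("wrist");W=cloud(d,p);hsv=cv2.cvtColor(im,cv2.COLOR_RGB2HSV)
c0=(.659,-.0275);r=np.hypot(W[...,0]-c0[0],W[...,1]-c0[1])
for nm,m in(("white",(hsv[...,1]<45)&(hsv[...,2]>150)),("yellow",(hsv[...,0]>22)&(hsv[...,0]<35)&(hsv[...,1]>150))):
    m=m&(r>.035)&(r<.07)&(W[...,2]>.14)&(W[...,2]<.157)
    n,l,st,_=cv2.connectedComponentsWithStats(m.astype(np.uint8))
    for i in range(1,n):
        if st[i,4]>15: c=W[l==i].mean(0);print(nm,st[i,4],c.round(4),np.degrees(np.arctan2(c[1]-c0[1],c[0]-c0[0])).round(2))
save("fin",im,1.2)
E
python3 fin.py
```

```text
time: 16.15
tcp_pos: [0.6606, -0.027, 0.1617]
ee_rot: [1.25, 2.882, 0.0]
contact_force: [1.6, -0.2, -2.2]
width: 0.203
finger_force: 59.1
[ 0.6606116  -0.02696953  0.16170463] [ 1.57349589 -0.17114864 -2.1823562 ] [ 0.27391616 -0.42742848  0.0700447 ] turn deg 39.80305551508916
white 233 [0.6275 0.0057 0.1529] 133.52
white 165 [ 0.5965 -0.0196  0.1456] 172.84
yellow 755 [0.6158 0.0175 0.1457] 133.82
```

View pics/fin.png

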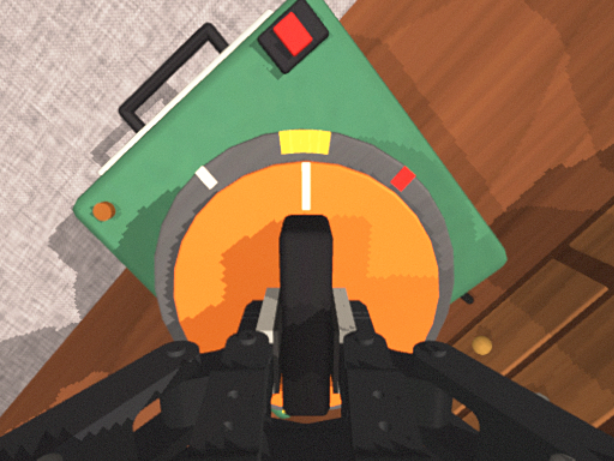

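The white line (306,185) stands in the middle of the yellow band (305,142), and the drawer is shut. I'll settle the lid a hair lower and hand in.

```bash
python3 -m crank '[[0,0,0.0004,0,0,0,0],[0,0,0.0008,0,0,0,0],[0,0,0.0008,0,0,0,0],[0,0,0.0008,0,0,0,0],[0,0,0.0008,0,0,0,0]]'
sed -i '/^save/d' fin.py; python3 fin.py && python3 -c "
from plant import ticket; print(ticket.close_job())"
```

```text
time: 16.62
tcp_pos: [0.6605, -0.027, 0.1611]
ee_rot: [1.253, 2.881, 0.0]
contact_force: [2.3, 1.6, -0.3]
width: 0.196
finger_force: 59.2
[ 0.66045853 -0.02699108  0.16112885] [ 2.29748088  1.55246503 -0.28743775] [ 0.31270471 -0.4553368   0.10500933] turn deg 39.92643093047406
white 231 [0.6274 0.0057 0.1521] 133.55
white 167 [ 0.5966 -0.0197  0.1457] 172.84
yellow 761 [0.6158 0.0175 0.1457] 133.84
the job is handed in; nothing more can be done
None
```

The drip drawer is seated home, and the lid is in the collar, turned about 0.70 rad and still gripped with its white line in the middle of the yellow band; I handed the job in at about 17 s, and no verdict came back.

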